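Load a staple cartridge into the electric stapler

TASK

Load the slim staple cartridge into the white electric stapler: slide it in along the channel, front end first, so that it pushes the spring catch aside, until it is fully home and the catch has clicked shut behind it. Then let go, and leave the wide cartridge, which belongs to another machine, where it stands.

Things in the scene. Friction and masses are not known exactly. Their poses are not given: they have to be found in the camera images.
- slim_center (a point): Centre of the slim loose grey cartridge, 32 mm above its underside: a block 80 long (x), 36 wide (y), 30 high, with an upright grip tab mid-top, 28 long (x), 14 thick (y), rising from 30 to 64 above the underside. Upright on the desk, 80-170 g. +x is its front end (steel patch on top there). Grip the tab across y; once home this centre is 36 above the desk.
- dock: White electric stapler, fixed. Origin on the desk below the cartridge's home centre; +x = sliding-in direction, z up. Sizes mm: floor plate 4 thick; entrance x=-122, flares 90 apart narrow to rails 50 apart at x=-94, rail tops 26 high; stop at x=40. Hood from x=19 to machine end x=150: top 69, underside 48 high; block goes under, tab stays outside. Carry in up to 8 above the plate, then release.
- catch (a joint): Spring catch on the channel's +y side: steel wedge 22 mm high, sliding sideways (+y). Its slanted face runs from dock x=-92, y=25 to the tip x=-46, y=2; behind the tip it is square. Value in m: 0 = sprung in (shut), about 0.016 while a centred cartridge passes. The front edge pushes it aside with about 4-9 N along the channel; it springs back to 0 behind the rear end when the centre passes x=-6.
- wide_center (a point): Centre, 32 mm above the underside, of the wide cartridge, a bystander: same shape, length, height and tab as the slim one, but 58 wide (y), too wide for the channel. To be left alone.
Mind the look-alikes: they are no part of the job. What is shaped like the part that bears slim_center but green is not meant.

How it is judged:
On the way:
1. the slim cartridge, in the channel with its front end leading, holds the catch pushed aside (value of joint catch above 0.006 m and x of slim_center in the frame of dock between -0.11 and -0.004 m and y of slim_center in the frame of dock between -0.012 and 0.012 m and x of dock in the frame of slim_center above 0.002 m), for 0.1 s.
At the end, for the whole second after the job is handed in: The slim cartridge's centre is within 12 mm of its home along and across the channel and no more than 10 mm above it, in line within 11 degrees and level within 10, and the catch has sprung back behind it (below 4 mm) (value of joint catch below 0.004 m and x of slim_center in the frame of dock between -0.012 and 0.012 m and y of slim_center in the frame of dock between -0.012 and 0.012 m and height (world z) of slim_center below 0.046 m and angle between the x axis of slim_center and the x axis of dock, either way round below 0.2 rad and angle between slim_center's own z axis and vertical below 0.17 rad); the robot touches nothing.
It fails at once if the wide cartridge is moved more than 30 mm (distance of wide_center from where it was at the start of the episode above 0.03 m).
It also fails if it takes over 45 s, if anything falls off the work surface, if the arm or the gripper's body presses on something with over 40 N, if the wrist force passes 120 N, or if a joint passes its speed limit or range.

ROBOT

A 7-joint arm with a two-finger parallel gripper is mounted at the origin on the work surface. World frame = base frame: x ahead of the robot, y to its left, z up, the work surface at z = 0. Lengths are in m, angles in rad, forces in N, time in s.
With the tool pointing down it reaches from about 0.4 to 0.85 m from the base axis. Payload 10.4 kg.
Tool frame: the origin (TCP) lies midway between the tips of the shut fingers; the grasp point (between the pads) lies 19 mm behind it; z points along the fingers, y is the direction in which the jaws open and shut (so a half turn about z gives the same grasp; the last joint's range is limited). The gripper opens to 87 mm and grips with 3 to 60 N. Pads are 19 mm wide; open, the fingers measure 117 mm over their backs; the gripper's body (75 mm by 190 mm) begins 51 mm behind the grasp point.
Start: joints at [-1.357, 0.332, -0.065, 1.46, 0.022, 1.35, -0.088], TCP at [0.147, 0.608, 0.223] pointing down, gripper open.
Joint ranges: [-2.6, 2.6], [-0.5, 2.12], [-1.47, 1.34], [0.16, 2.42], [-1.27, 4.41], [0.06, 2.06], [-2.6, 2.6]. Speed limits (rad/s): [2.22, 2.22, 2.79, 2.79, 3.14, 3.14, 3.14].

INTERFACE

Orientations are given as a rotation vector (axis times angle).
In Python, from cell import telemetry, viewer, order gives the robot as it stands.
- The arm moves only by the shell command python3 -m creep 'ROWS' [OPENING] [FORCE]. ROWS is JSON, a list of rows, each an object with "travel": the shift along the tool's x, y, z in mm, a list of three; "roll": the turn about the tool's z in rad. A call has 1 to 5 rows; each row shifts and turns the pose as measured when the row begins, along the tool's axes as they then stand; what a row does not reach is not made up. A row lasts 1/10 s, in which the tool goes at most 50 mm and 8.59 degrees, less where a joint would pass 70% of its speed; a pose out of reach is approached as far as the arm can. A call with a gripper value outside its range is refused whole. OPENING is the opening, from -1 (shut) to 1 (fully open), set as the call begins (- or left out, the last holds). The fingers move at their own pace and stop on an object; FORCE is the grip in N (left out, the last holds). Time passes only in rows, so rows that do not move let the fingers close. It gives the time, the measured TCP pose, the force and the opening at its end, in the units of the state.
- telemetry.state(): the state, without advancing time (a new reading comes with each control period).
- viewer.snapshot(name): name is "side" or "top"; returns (picture, depth): 384x512x3 uint8, red, green, blue; 384x512 float32, m along the optical axis (not along the pixel's ray), 0 where there is no reading.
- viewer.calibration(name): a dict with "camera_matrix" (3x3 intrinsics, pixels), "pose" (4x4, takes a point from camera to world coordinates). Camera axes: x right, y down, z forward; pixel columns grow to the right and rows downward; lengths in m; the calibration is good to about 2 mm. A picture is of the moment at which its call begins. calibration takes no time and is no camera call.
- order.close_job(): hands the job in, once; it reports no verdict.
The state is a dict: "time": time; "joint_pos": joint angles; "joint_velocities": joint speeds; "joint_efforts": joint torques, N m; "tcp_pos": TCP position; "tcp_rot": TCP orientation; "ft_force": force on the tool from outside, world axes, zero at the start; "moment": the same for the moment, N m; "opening": finger opening in m.
Only numpy, scipy, OpenCV 4.12 (cv2) and the standard library are available. Lean on these libraries where they do the work, as an engineer would, in place of code of your own. Each camera call takes 0.05 s, during which the arm holds its last target.

## Working session

There is one attempt and no reset: what is moved stays moved. The work goes in short steps, Python scripts to look and compute and a shell command to move; the robot and the scene stay as the last step left them, time stands still between calls to the robot, and variables do not carry over. Pictures are saved under pics/ and viewed, and the job is handed in when it is done.

```bash
mkdir -p pics; ls; python3 - <<'E'
from cell import telemetry, viewer
import cv2,numpy as np
for n in("top","side"):
    p,d=viewer.snapshot(n); cv2.imwrite(f"pics/{n}0.png",p[:,:,::-1]); np.savez(f"pics/{n}0.npz",p=p,d=d)
    c=viewer.calibration(n); print(n,np.round(c["camera_matrix"],1).tolist(),np.round(c["pose"],3).tolist())
print(telemetry.state())
E
```

```text
pics
top [[458.2, 0.0, 254.9], [0.0, 458.2, 187.8], [0.0, 0.0, 1.0]] [[-0.019, -0.994, 0.111, 0.404], [-1.0, 0.019, 0.005, -0.094], [-0.008, -0.111, -0.994, 1.202], [0.0, 0.0, 0.0, 1.0]]
side [[410.9, 0.0, 253.8], [0.0, 410.9, 183.9], [0.0, 0.0, 1.0]] [[-0.948, -0.205, 0.243, 0.331], [-0.317, 0.575, -0.754, 0.519], [0.015, -0.792, -0.61, 0.567], [0.0, 0.0, 0.0, 1.0]]
{'time': 0.1, 'joint_pos': array([-1.35659881,  0.33280467, -0.06473863,  1.46083833,  0.02164424,
        1.34987136, -0.08846819]), 'joint_velocities': array([ 0.000116  , -0.00085601,  0.00091089, -0.0012689 ,  0.00232436,
       -0.00181766, -0.00060147]), 'joint_efforts': array([ 1.10929293e-03, -6.24551725e+01,  2.41267268e-02, -3.90715849e+01,
       -6.15170435e-02,  3.67102353e-02,  2.47931467e-05]), 'tcp_pos': array([0.14653646, 0.60724128, 0.22184517]), 'tcp_rot': array([-3.70933886e-01, -3.11955545e+00,  1.92106876e-03]), 'ft_force': array([-0.40124068,  0.144183  ,  0.83867206]), 'moment': array([ 0.05460223, -0.02455262, -0.01606041]), 'opening': 0.08736052333404952}
```

View pics/top0.png

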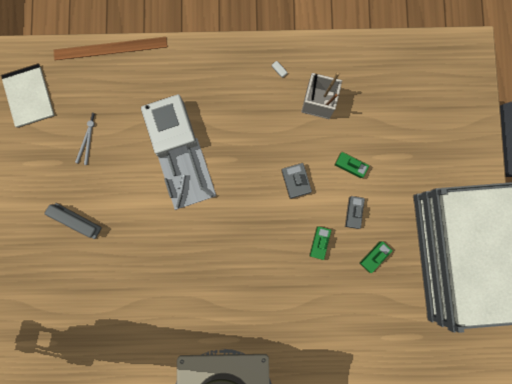

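View pics/side0.png

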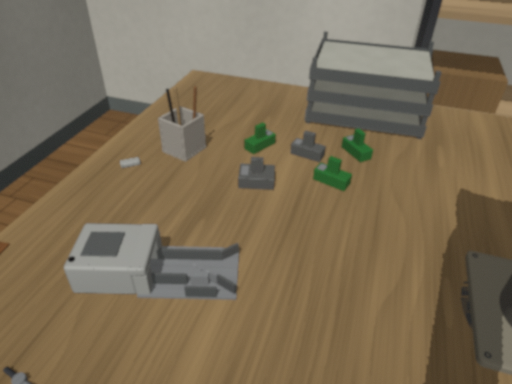

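Grey candidates: (297,181) and (356,212) in the top view. The latter is narrow, so it fits slim; the former looks wide. The green ones at (352,165), (321,242) and (377,257) are look-alikes. I'll confirm with an enlarged crop.

```bash
cat > h.py <<'E'
import numpy as np,cv2
from cell import viewer
def cast(n,u,v,z):
    c=viewer.calibration(n);K=np.array(c["camera_matrix"]);T=np.array(c["pose"])
    d=T[:3,:3]@np.linalg.solve(K,[u,v,1.]);o=T[:3,3];return o+d*(z-o[2])/d[2]
def proj(n,P):
    c=viewer.calibration(n);K=np.array(c["camera_matrix"]);T=np.array(c["pose"])
    q=K@(T[:3,:3].T@(np.array(P)-T[:3,3]));return q[:2]/q[2]
def cloud(n,d):
    c=viewer.calibration(n);K=np.array(c["camera_matrix"]);T=np.array(c["pose"])
    v,u=np.mgrid[:d.shape[0],:d.shape[1]]
    P=np.stack([(u-K[0,2])/K[0,0]*d,(v-K[1,2])/K[1,1]*d,d],-1)
    return P@T[:3,:3].T+T[:3,3]
E
python3 - <<'E'
from h import *
a=np.load("pics/top0.npz");p=a["p"];d=a["d"]
c1=cv2.resize(p[150:275,270:400],(520,500),interpolation=cv2.INTER_CUBIC)
cv2.imwrite("pics/c1.png",c1[:,:,::-1])
c2=cv2.resize(p[85:215,130:230],(460,598),interpolation=cv2.INTER_CUBIC)
cv2.imwrite("pics/c2.png",c2[:,:,::-1])
P=cloud("top",d)
for n,(r0,r1,c0,c1) in dict(slim=(190,235,338,375),wide=(155,205,275,320)).items():
    Q=P[r0:r1,c0:c1]; 
    for lo,hi in((.02,.04),(.05,.075)):
        m=(Q[...,2]>lo)&(Q[...,2]<hi); X=Q[m]; 
        r=cv2.minAreaRect((X[:,:2]*1000).astype(np.float32)); print(n,lo,m.sum(),np.round(X.mean(0),4),np.median(X[:,2]).round(4),np.round(cv2.boxPoints(r),1).tolist(),r)
E
```

```text
slim 0.02 372 [ 0.467  -0.3402  0.0303] 0.0305 [[425.3999938964844, -353.8999938964844], [504.5, -367.79998779296875], [510.8999938964844, -331.5], [431.70001220703125, -317.6000061035156]] ((468.1424865722656, -342.7005310058594), (36.86834716796875, 80.3591079711914), 80.07791137695312)
slim 0.05 75 [ 0.4676 -0.3418  0.0631] 0.0638 [[452.70001220703125, -346.8999938964844], [480.0, -353.1000061035156], [483.29998779296875, -338.29998779296875], [456.1000061035156, -332.1000061035156]] ((468.01104736328125, -342.62298583984375), (15.218360900878906, 27.956899642944336), 77.17623138427734)
wide 0.02 623 [ 0.5522 -0.1939  0.0307] 0.0306 [[506.8999938964844, -176.5], [522.2000122070312, -232.89999389648438], [599.7999877929688, -211.89999389648438], [584.5, -155.5]] ((553.3477783203125, -194.22064208984375), (80.33545684814453, 58.39675521850586), 15.15124797821045)
wide 0.05 73 [ 0.5525 -0.1939  0.064 ] 0.0648 [[537.7999877929688, -191.10000610351562], [541.7000122070312, -205.0], [568.4000244140625, -197.3000030517578], [564.5, -183.5]] ((553.10302734375, -194.22836303710938), (27.767595291137695, 14.420825004577637), 16.01163673400879)
```

View pics/c1.png

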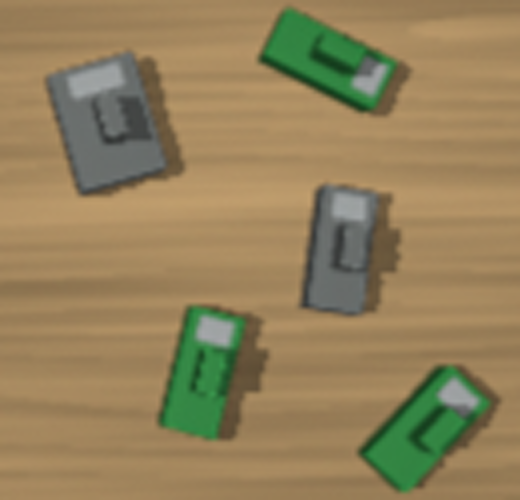

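View pics/c2.png

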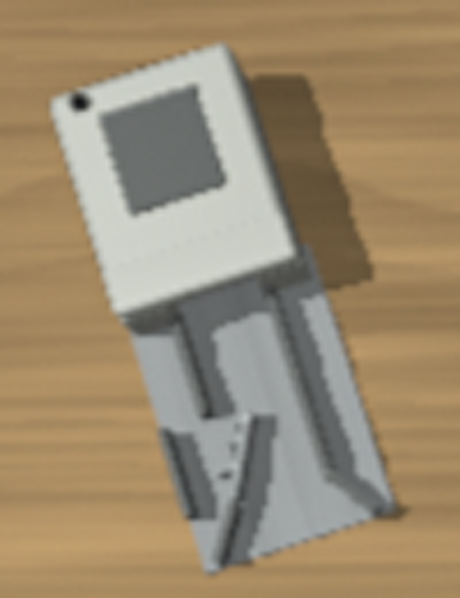

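The slim one (36×80, measured) is grey at (356,212), with its steel patch toward +x world; the wide one is 58×80. Next is the dock pose.

```bash
python3 - <<'E'
from h import *
a=np.load("pics/top0.npz");p=a["p"];d=a["d"]
P=cloud("top",d)[85:215,130:225]
m=(P[...,2]>.06)&(P[...,2]<.08); n,l,s,_=cv2.connectedComponentsWithStats(m.astype(np.uint8)); k=1+s[1:,4].argmax()
X=P[l==k]; r=cv2.minAreaRect((X[:,:2]*1000).astype(np.float32)); print(np.median(X[:,2]),r,np.round(cv2.boxPoints(r),1).tolist())
# rails
m=(P[...,2]>.018)&(P[...,2]<.032);n,l,s,c=cv2.connectedComponentsWithStats(m.astype(np.uint8))
b=cv2.boxPoints(r);
# direction: long axis, pointing +x world
e=[b[1]-b[0],b[2]-b[1]];u=max(e,key=np.linalg.norm);u/=np.linalg.norm(u);u*=np.sign(u[0]);v=np.array([-u[1],u[0]])
print("yaw",np.arctan2(u[1],u[0]))
pr=(b@u),(b@v);print("len",np.ptp(pr[0]),"wid",np.ptp(pr[1]))
# far end at x=150, near end 19
ox=(pr[0].max()-150+pr[0].min()-19)/2;print("ends",pr[0].max()-150,pr[0].min()-19,"ymid",pr[1].mean())
O=u*ox+v*pr[1].mean();print("O",O)
Q=P[m][:,:2]*1000-O;qx=Q@u;qy=Q@v
for x0 in range(-130,20,10):
    t=qy[(qx>=x0)&(qx<x0+10)];print(x0,np.round(np.sort(t)).astype(int).tolist())
f=(P[...,2]>.001)&(P[...,2]<.008);Q=P[f][:,:2]*1000-O
E
```

```text
0.06704651174462384 ((700.7376098632812, 133.0040283203125), (132.06114196777344, 106.2823715209961), 17.262989044189453) [[621.9000244140625, 164.1999969482422], [653.5, 62.70000076293945], [779.5999755859375, 101.9000015258789], [748.0, 203.3000030517578]]
yaw 0.30129597
len 132.06122 wid 106.28238
ends 624.6719 623.61066 ymid -80.936966
O [620.044   107.92795]
-130 [-48, -46, 43, 44, 46]
-120 [-47, -45, -44, -43, -43, -42, -41, -40, -38, 35, 38, 39, 40, 40, 41, 41, 42, 43, 45, 45]
-110 [-39, -37, -37, -36, -36, -35, -35, -34, -33, -31, 30, 30, 32, 32, 34, 34, 34, 35, 35, 37, 37, 39, 40]
-100 [-34, -32, -31, -30, -29, -29, -28, -27, -26, 24, 24, 27, 27, 28, 28, 30, 30, 30, 50, 53, 54, 55]
-90 [-32, -31, -31, -30, -30, -29, -28, -27, -26, 19, 20, 21, 22, 23, 23, 23, 25, 25, 27, 27, 51, 51, 51, 52, 52, 53, 53, 54, 55]
-80 [-31, -31, -30, -29, -29, -28, -28, -27, -27, -26, 14, 15, 16, 16, 17, 17, 18, 18, 19, 20, 20, 20, 21, 22, 22, 23, 24, 25, 25, 27, 28, 28, 29, 30, 30, 31, 50, 51, 51, 51, 52, 53, 54, 55, 55, 55]
-70 [-31, -30, -30, -30, -29, -28, -27, -26, -26, 7, 9, 10, 10, 11, 11,
[... 507 characters left out ...]
 31, 31, 51, 51, 52, 53, 54, 54, 55]
-40 [-31, -31, -30, -30, -28, -28, -27, -26, -26, -25, 25, 25, 26, 26, 27, 27, 29, 29, 30]
-30 [-31, -30, -29, -29, -29, -28, -27, -26, -26, -25, 25, 25, 25, 26, 26, 27, 28, 28, 29, 30, 30]
-20 [-31, -31, -30, -29, -29, -28, -27, -27, -27, -26, -25, 25, 26, 26, 27, 28, 29, 30, 30, 30]
-10 [-31, -30, -29, -29, -28, -27, -26, -25, 25, 25, 25, 26, 27, 27, 28, 29, 29, 30, 31]
0 [-31, -30, -30, -30, -29, -28, -28, -28, -27, -26, 24, 25, 26, 27, 28, 29, 29, 30, 31, 31]
10 [-53, -51, -46, -45, -43, -41, -39, -37, -35, -33, -31, -31, -31, -30, -29, -28, -28, -27, -27, -26, 25, 25, 25, 26, 26, 27, 27, 28, 29, 29, 30, 30, 33, 36, 37, 39, 42, 44, 45, 48, 48, 49, 51]
```

Dock found: origin ≈(0.620, 0.108), yaw 0.301, and the rail offsets agree with the given geometry. I'll check the tray clearance and write a move calculator.

```bash
cat >> h.py <<'E'
from scipy.spatial.transform import Rotation as R
def to(x,y,z,yaw=None):
    "travel (mm, tool axes) and roll to bring TCP to x,y,z and tool-x yaw"
    from cell import telemetry
    s=telemetry.state();M=R.from_rotvec(s["tcp_rot"]).as_matrix()
    w=np.array([x,y,z])-s["tcp_pos"]
    cy=np.arctan2(M[1,0],M[0,0])
    out=np.round(1000*(M.T@w),1)
    r=None if yaw is None else -((yaw-cy+np.pi)%(2*np.pi)-np.pi)
    print("t",round(s["time"],2),"tcp",np.round(s["tcp_pos"],4),"yaw",round(cy,4),"down",np.round(M[:,2],3),"q7",np.round(s["joint_pos"],2),"F",np.round(s["ft_force"],1),"op",round(s["opening"],4))
    print("travel",out.tolist(),"roll",r)
E
python3 - <<'E'
from h import *
d=np.load("pics/top0.npz")["d"];P=cloud("top",d)[:345].reshape(-1,3)
m=(P[:,2]>.08)&(P[:,1]<-.3)&(P[:,0]<.8);print(P[m].min(0),P[m].max(0))
to(.45,.42,.22,2.9676)
E
```

```text
[ 0.19219146 -0.68732374  0.08001848] [ 0.79702855 -0.30011792  0.1900226 ]
t 0.1 tcp [0.1465 0.6072 0.2218] yaw 2.9049 down [-0.    -0.001 -1.   ] q7 [-1.36  0.33 -0.06  1.46  0.02  1.35 -0.09] F [-0.4  0.1  0.8] op 0.0874
travel [-338.9, -110.9, 2.0] roll -0.06270794490817178
```

```bash
python3 - <<'E'
from h import *
d=np.load("pics/top0.npz")["d"];P=cloud("top",d)[:345].reshape(-1,3)
m=(P[:,2]>.08)&(P[:,1]<-.3)&(P[:,0]<.65);Q=P[m]
for x in np.arange(.2,.62,.05):
    t=Q[abs(Q[:,0]-x)<.025]
    if len(t):print(round(x,2),t[:,1].max().round(3),t[:,2].max().round(3))
E
python3 -m creep '[{"travel":[-50,-16,0],"roll":-0.06},{"travel":[-50,-16,0]},{"travel":[-50,-16,0]},{"travel":[-50,-16,0]},{"travel":[-50,-16,0]}]' 0.3
```

```text
0.2 -0.514 0.19
0.25 -0.511 0.168
0.3 -0.509 0.17
0.35 -0.505 0.169
0.4 -0.502 0.167
0.45 -0.499 0.168
0.5 -0.497 0.19invalid input at $[1]: expected keys travel, roll
```

```bash

python3 -m creep '[{"travel":[-47,-16,0],"roll":-0.06},{"travel":[-47,-16,0],"roll":0},{"travel":[-47,-16,0],"roll":0},{"travel":[-47,-16,0],"roll":0},{"travel":[-47,-16,0],"roll":0}]' 0.3; python3 -c "
from h import *
to(.47,.1,.22,2.9676)"
```

```text
time: 0.6
tcp_pos: [0.3584, 0.4865, 0.2187]
tcp_rot: [-0.247, -3.126, 0.005]
ft_force: [-0.1, 1.3, -0.1]
opening: 0.0586
t 0.6 tcp [0.3584 0.4865 0.2187] yaw 2.9836 down [-0.006 -0.003 -1.   ] q7 [-1.05  0.29  0.05  1.52 -0.02  1.33  0.42] F [-0.1  1.3 -0.1] op 0.0586
travel [-171.0, -364.1, -0.8] roll 0.016002847828454403
```

```bash

python3 -m creep '[{"travel":[-20,-43,0],"roll":0.01},{"travel":[-20,-45,0],"roll":0},{"travel":[-20,-45,0],"roll":0},{"travel":[-20,-45,0],"roll":0},{"travel":[-20,-45,0],"roll":0}]'; 
python3 -m creep '[{"travel":[-12,-47,0],"roll":0},{"travel":[-12,-47,0],"roll":0},{"travel":[-12,-47,0],"roll":0},{"travel":[-12,-47,0],"roll":0},{"travel":[-12,-47,0],"roll":0}]'; python3 -c "
from h import *
to(.468,-.3427,.15,2.9676)"
```

```text
time: 1.1
tcp_pos: [0.4231, 0.2456, 0.216]
tcp_rot: [-0.27, -3.123, 0.011]
ft_force: [0.5, -0.3, 0.6]
opening: 0.0565
time: 1.6
tcp_pos: [0.4403, -0.0036, 0.2165]
tcp_rot: [-0.272, -3.122, 0.01]
ft_force: [0.6, -0.8, -0.5]
opening: 0.0564
t 1.6 tcp [ 0.4403 -0.0036  0.2165] yaw 2.968 down [-0.008 -0.006 -1.   ] q7 [-0.57 -0.1   0.45  1.94  0.05  1.3   1.26] F [ 0.6 -0.8 -0.5] op 0.0564
travel [-86.4, -328.7, 68.2] roll 0.00042534484476153267
```

```bash

python3 -m creep '[{"travel":[-16,-47,0],"roll":0},{"travel":[-16,-47,0],"roll":0},{"travel":[-16,-47,0],"roll":0},{"travel":[-14,-47,0],"roll":0},{"travel":[-10,-47,0],"roll":0}]'; python3 -c "
from h import *
to(.468,-.3427,.15,2.9676)"
```

```text
time: 2.1
tcp_pos: [0.4685, -0.2515, 0.2178]
tcp_rot: [-0.269, -3.125, 0.007]
ft_force: [0.8, 1.2, 0.2]
opening: 0.0564
t 2.1 tcp [ 0.4685 -0.2515  0.2178] yaw 2.9701 down [-0.006 -0.004 -1.   ] q7 [-0.29  0.14  0.77  1.75 -0.1   1.3   1.9 ] F [0.8 1.2 0.2] op 0.0564
travel [-15.4, -89.6, 68.1] roll 0.00252509799457723
```

```bash

python3 -m creep '[{"travel":[-7,-42,0],"roll":0},{"travel":[-7,-42,15],"roll":0},{"travel":[0,-4,40],"roll":0},{"travel":[0,0,10],"roll":0},{"travel":[0,0,0],"roll":0}]'; python3 -c "
from h import *
to(.468,-.3427,.034,2.9676)"
```

```text
time: 2.6
tcp_pos: [0.4638, -0.3521, 0.1515]
tcp_rot: [-0.281, -3.122, 0.015]
ft_force: [0.4, 0.7, 0.3]
opening: 0.0566
t 2.6 tcp [ 0.4638 -0.3521  0.1515] yaw 2.962 down [-0.008 -0.009 -1.   ] q7 [-0.08  0.36  0.8   1.7  -0.26  1.19  2.17] F [0.4 0.7 0.3] op 0.0566
travel [-3.1, 11.2, 117.4] roll -0.005628621405886047
```

```bash

python3 -m creep '[{"travel":[-3,10,20],"roll":-0.005},{"travel":[0,0,35],"roll":0},{"travel":[0,0,35],"roll":0},{"travel":[0,0,15],"roll":0},{"travel":[0,0,0],"roll":0}]'; python3 - <<'E'
from h import *
to(.468,-.3427,.035,2.9676)
for n in("top","side"):
    p,d=viewer.snapshot(n); u,v=proj(n,[.468,-.343,.05]).astype(int)
    p=p[max(v-75,0):v+75,u-75:u+75];cv2.imwrite(f"pics/g_{n}.png",cv2.resize(p,(500,500))[:,:,::-1])
E
```

```text
time: 3.1
tcp_pos: [0.4748, -0.339, 0.051]
tcp_rot: [0.26, 3.128, -0.013]
ft_force: [0.1, 0.3, 0.5]
opening: 0.0568
t 3.1 tcp [ 0.4748 -0.339   0.051 ] yaw 2.9759 down [ 0.002 -0.008 -1.   ] q7 [-0.04  0.48  0.73  1.8  -0.36  1.    2.23] F [0.1 0.3 0.5] op 0.0568
travel [6.1, -4.7, 16.0] roll 0.008262163350912566
```

View pics/g_side.png

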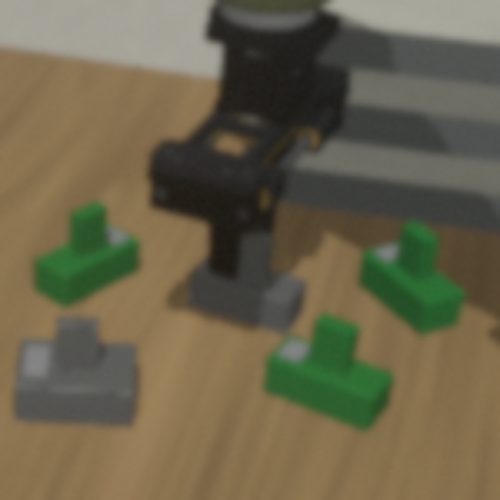

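The side crop shows the fingers straddling the slim grey tab at crop (240,250), with the green ones and the wide one clear. I'll finish the alignment.

```bash

python3 -m creep '[{"travel":[6,-4,8],"roll":0.008},{"travel":[0,0,6],"roll":0},{"travel":[0,0,0],"roll":0}]'; python3 -c "
from h import *
to(.468,-.3427,.035,2.9676)"
```

```text
time: 3.5
tcp_pos: [0.4706, -0.3445, 0.0419]
tcp_rot: [0.273, 3.119, -0.017]
ft_force: [0.7, 0.3, -0.1]
opening: 0.0564
t 3.5 tcp [ 0.4706 -0.3445  0.0419] yaw 2.9668 down [ 0.01  -0.012 -1.   ] q7 [-0.03  0.48  0.72  1.81 -0.38  0.97  2.24] F [ 0.7  0.3 -0.1] op 0.0564
travel [3.0, 1.4, 6.8] roll -0.000845566450674351
```

```bash

python3 -m creep '[{"travel":[3,1.5,6],"roll":0},{"travel":[0,0,0],"roll":0}]';
python3 -m creep '[{"travel":[0,0,0],"roll":0},{"travel":[0,0,0],"roll":0},{"travel":[0,0,0],"roll":0},{"travel":[0,0,0],"roll":0},{"travel":[0,0,0],"roll":0}]' -1 40; python3 -c "
from h import *
to(.468,-.3427,.15,2.9676)"
```

```text
time: 3.7
tcp_pos: [0.4679, -0.3429, 0.0359]
tcp_rot: [0.274, 3.118, -0.017]
ft_force: [-0.3, 0.5, 0.1]
opening: 0.0565
time: 4.2
tcp_pos: [0.4681, -0.3429, 0.0362]
tcp_rot: [0.274, 3.118, -0.018]
ft_force: [-0.6, -0.3, 0.6]
opening: 0.0245
t 4.2 tcp [ 0.4681 -0.3429  0.0362] yaw 2.9665 down [ 0.011 -0.012 -1.   ] q7 [-0.03  0.48  0.72  1.82 -0.38  0.96  2.25] F [-0.6 -0.3  0.6] op 0.0245
travel [-1.3, -1.0, -113.8] roll -0.0010755746100636898
```

Fingers are still closing; wait, then lift.

```bash

python3 -m creep '[{"travel":[0,0,0],"roll":0},{"travel":[0,0,0],"roll":0},{"travel":[0,0,0],"roll":0},{"travel":[0,0,0],"roll":0}]' -1 40; 
python3 -m creep '[{"travel":[0,0,-20],"roll":0},{"travel":[0,0,-40],"roll":0},{"travel":[0,0,-40],"roll":0},{"travel":[0,0,-10],"roll":0}]' ; python3 - <<'E'
from h import *
p,d=viewer.snapshot("side");cv2.imwrite("pics/lift.png",p[60:260,200:420,::-1])
u=np.array([np.cos(.3013),np.sin(.3013)]);O=np.array([.62,.1079]);print("pre-entrance",O-.19*u)
t=O-.19*u;to(t[0],t[1],.13,.3013+np.pi)
E
```

```text
time: 4.6
tcp_pos: [0.468, -0.3428, 0.036]
tcp_rot: [0.274, 3.118, -0.017]
ft_force: [-0.6, 0.6, -0.4]
opening: 0.0138
time: 5.0
tcp_pos: [0.4649, -0.3404, 0.1468]
tcp_rot: [0.275, 3.124, -0.015]
ft_force: [0.6, 0.1, -1.3]
opening: 0.0137
pre-entrance [0.43855921 0.05151524]
t 5.05 tcp [ 0.465  -0.3402  0.1467] yaw 2.9662 down [ 0.005 -0.01  -1.   ] q7 [-0.11  0.34  0.8   1.74 -0.26  1.17  2.16] F [-0.1 -1.4  0.9] op 0.0139
travel [94.5, 381.2, 12.7] roll -0.4766668718068976
```

View pics/lift.png

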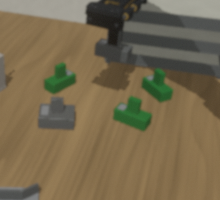

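The slim cartridge is lifted (opening 13.8 mm). Now carry it to the pre-entrance point.

```bash

python3 -m creep '[{"travel":[10,40,0],"roll":-0.06},{"travel":[10,45,0],"roll":-0.06},{"travel":[8,46,0],"roll":-0.06},{"travel":[4,46,0],"roll":-0.06},{"travel":[0,46,0],"roll":-0.06}]'; python3 - <<'E'
from h import *
to(.4386,.0515,.13,.3013+np.pi)
E
```

```text
time: 5.55
tcp_pos: [0.4407, -0.1137, 0.1391]
tcp_rot: [0.197, -3.135, 0.023]
ft_force: [1.7, 0.9, -1.6]
opening: 0.0135
t 5.55 tcp [ 0.4407 -0.1137  0.1391] yaw -3.0162 down [ 0.    -0.014 -1.   ] q7 [-0.5  -0.    0.65  2.03  0.02  1.11  1.84] F [ 1.7  0.9 -1.6] op 0.0135
travel [-18.6, 164.3, 6.7] roll -0.17588270852108145
```

```bash

python3 -m creep '[{"travel":[-3,46,-2],"roll":-0.06},{"travel":[-5,46,-2],"roll":-0.06},{"travel":[-8,46,0],"roll":-0.05},{"travel":[-8,20,0],"roll":0},{"travel":[0,0,0],"roll":0}]'; python3 - <<'E'
from h import *
to(.4386,.0515,.10,.3013+np.pi)
E
```

```text
time: 6.05
tcp_pos: [0.4261, 0.06, 0.1358]
tcp_rot: [0.494, -3.095, 0.019]
ft_force: [1.3, -1.0, -0.8]
opening: 0.0137
t 6.05 tcp [0.4261 0.06   0.1358] yaw -2.8253 down [-0.005 -0.013 -1.   ] q7 [-0.7  -0.04  0.44  2.07  0.03  1.12  1.61] F [ 1.3 -1.  -0.8] op 0.0137
travel [-9.6, -11.5, 35.8] roll 0.015004800784051753
```

```bash

python3 -m creep '[{"travel":[-9,-11,10],"roll":0.015},{"travel":[0,0,35],"roll":0},{"travel":[0,0,35],"roll":0},{"travel":[0,0,6],"roll":0},{"travel":[0,0,0],"roll":0}]'; python3 - <<'E'
from h import *
to(.4386,.0515,.046,.3013+np.pi)
p,d=viewer.snapshot("side");cv2.imwrite("pics/pre_s.png",cv2.resize(p[150:330,60:330],(800,533))[:,:,::-1])
p,d=viewer.snapshot("top");cv2.imwrite("pics/pre_t.png",cv2.resize(p[80:260,120:300],(560,560))[:,:,::-1])
E
```

```text
time: 6.55
tcp_pos: [0.4361, 0.0487, 0.0447]
tcp_rot: [0.469, -3.096, 0.021]
ft_force: [-1.3, -0.5, -0.5]
opening: 0.0136
t 6.55 tcp [0.4361 0.0487 0.0447] yaw -2.841 down [-0.008 -0.015 -1.   ] q7 [-0.67  0.13  0.47  2.14 -0.06  0.9   1.7 ] F [-1.3 -0.5 -0.5] op 0.0136
travel [-3.2, 1.9, -1.3] roll -0.0006912066848343557
```

View pics/pre_s.png

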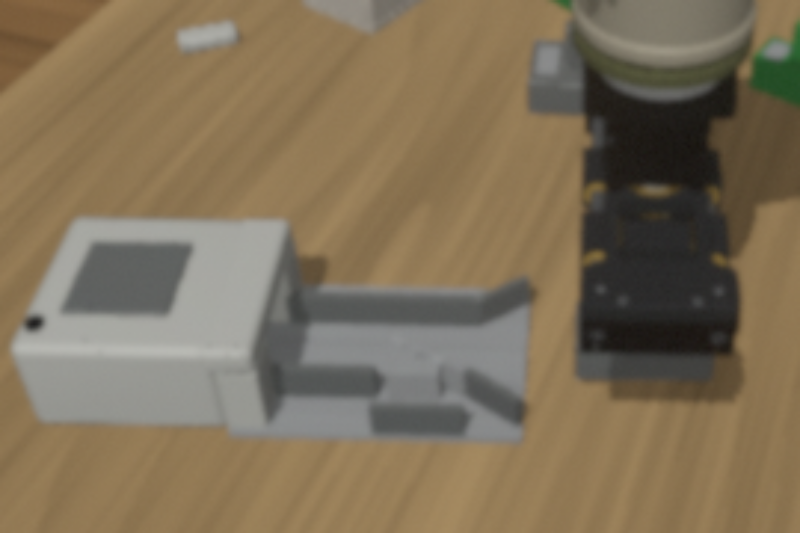

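View pics/pre_t.png

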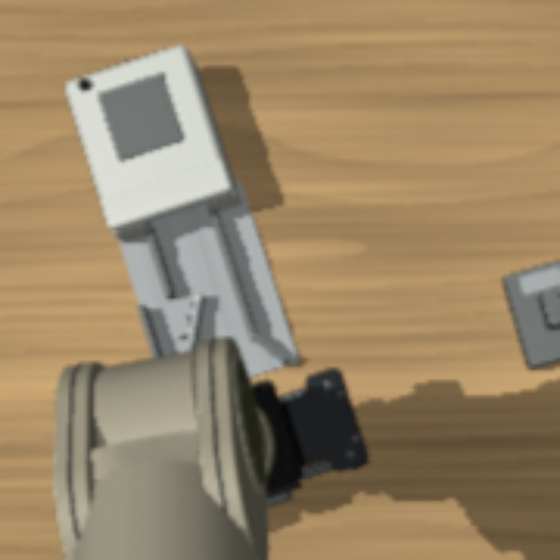

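The side view shows the cartridge at (650,360), in line with the channel, entrance at (530,340). Start to slide in.

```bash
cat >> h.py <<'E'
def dock():
    from cell import telemetry
    s=telemetry.state();u=np.array([np.cos(.3013),np.sin(.3013)]);v=np.array([-u[1],u[0]])
    w=s["tcp_pos"][:2]-[.62,.1079];f=s["ft_force"]
    print("t %.2f"%s["time"],"dock x %.1f y %.1f z %.1f"%(1000*w@u,1000*w@v,1000*s["tcp_pos"][2]),"F along %.1f across %.1f z %.1f"%(f[:2]@u,f[:2]@v,f[2]),"op",s["opening"].round(4))
    t=np.array([.62,.1079]);to(t[0],t[1],.045,.3013+np.pi)
E
python3 -m creep '[{"travel":[-10,2,0],"roll":0},{"travel":[-15,0,0],"roll":0},{"travel":[-15,0,0],"roll":0},{"travel":[-5,0,0],"roll":0}]'; python3 -c "from h import *;dock()"
```

```text
time: 7.05
tcp_pos: [0.4852, 0.0673, 0.0508]
tcp_rot: [-0.472, 3.105, -0.014]
ft_force: [0.3, 0.1, -1.1]
opening: 0.0139Traceback (most recent call last):
  File "<string>", line 1, in <module>
    from h import *;dock()
                    ~~~~^^
  File "h.py", line 29, in dock
    print("t %.2f"%s["time"],"dock x %.1f y %.1f z %.1f"%(1000*w@u,1000*w@v,1000*s["tcp_pos"][2]),"F along %.1f across %.1f z %.1f"%(f[:2]@u,f[:2]@v,f[2]),"op",s["opening"].round(4))
                                                                                                                                                                ^^^^^^^^^^^^^^^^^^
AttributeError: 'float' object has no attribute 'round'
```

```bash
sed -i 's/s\["opening"\].round(4)/round(s["opening"],4)/' h.py; python3 -m creep '[{"travel":[0,0,6],"roll":0},{"travel":[0,0,0],"roll":0}]'; python3 -c "from h import *;dock()"
```

```text
time: 7.25
tcp_pos: [0.4865, 0.068, 0.0455]
tcp_rot: [-0.473, 3.103, -0.013]
ft_force: [-0.1, -0.2, -1.0]
opening: 0.014
t 7.25 dock x -139.3 y 1.5 z 45.5 F along -0.2 across -0.2 z -1.0 op 0.014
t 7.25 tcp [0.4865 0.068  0.0455] yaw -2.8393 down [ 0.004 -0.008 -1.   ] q7 [-0.66  0.23  0.46  2.02 -0.12  0.91  1.74] F [-0.1 -0.2 -1. ] op 0.014
travel [-139.3, -1.6, 0.7] roll 0.0009684697323315561
```

```bash
python3 -m creep '[{"travel":[-8,-1.5,0],"roll":0},{"travel":[-8,0,0.5],"roll":0},{"travel":[-8,0,0.5],"roll":0},{"travel":[-4,0,0],"roll":0}]'; python3 -c "from h import *;dock()"
```

```text
time: 7.65
tcp_pos: [0.5133, 0.0734, 0.0439]
tcp_rot: [0.471, -3.104, 0.015]
ft_force: [-2.7, -4.7, -1.3]
opening: 0.0137
t 7.65 dock x -112.2 y -1.3 z 43.9 F along -4.0 across -3.7 z -1.3 op 0.0137
t 7.65 tcp [0.5133 0.0734 0.0439] yaw -2.8407 down [-0.   -0.01 -1.  ] q7 [-0.64  0.3   0.46  1.95 -0.15  0.93  1.76] F [-2.7 -4.7 -1.3] op 0.0137
travel [-112.2, 1.3, -1.4] roll -0.0004011037647160265
```

Catch contact: 4 N along the channel and 3.7 N across, as expected. Continue.

```bash
python3 -m creep '[{"travel":[-10,1,0],"roll":0},{"travel":[-10,0.5,0],"roll":0},{"travel":[-10,0.5,0],"roll":0},{"travel":[-8,0.5,0],"roll":0}]'; python3 -c "from h import *;dock()"
```

```text
time: 8.05
tcp_pos: [0.5478, 0.0823, 0.0416]
tcp_rot: [0.463, -3.097, 0.023]
ft_force: [-1.1, -4.8, -0.9]
opening: 0.0139
t 8.05 dock x -76.5 y -3.0 z 41.6 F along -2.5 across -4.3 z -0.9 op 0.0139
t 8.05 tcp [0.5478 0.0823 0.0416] yaw -2.845 down [-0.008 -0.016 -1.   ] q7 [-0.62  0.38  0.45  1.85 -0.18  0.96  1.78] F [-1.1 -4.8 -0.9] op 0.0139
travel [-76.5, 3.3, -4.3] roll -0.004756479715004147
```

```bash
python3 -m creep '[{"travel":[-10,2,-1],"roll":-0.004},{"travel":[-10,1,-1],"roll":0},{"travel":[-10,0.5,0],"roll":0},{"travel":[-8,0.5,0],"roll":0}]'; python3 - <<'E'
from h import *;dock()
p,d=viewer.snapshot("side");cv2.imwrite("pics/mid_s.png",cv2.resize(p[150:330,60:330],(800,533))[:,:,::-1])
E
```

```text
time: 8.45
tcp_pos: [0.5855, 0.0949, 0.0425]
tcp_rot: [0.465, -3.095, 0.028]
ft_force: [-0.3, -4.5, -0.6]
opening: 0.014
t 8.45 dock x -36.8 y -2.2 z 42.5 F along -1.6 across -4.2 z -0.6 op 0.014
t 8.45 tcp [0.5855 0.0949 0.0425] yaw -2.8435 down [-0.008 -0.02  -1.   ] q7 [-0.6   0.46  0.44  1.75 -0.21  1.    1.78] F [-0.3 -4.5 -0.6] op 0.014
travel [-36.8, 2.3, -3.0] roll -0.0032255924055135665
```

View pics/mid_s.png

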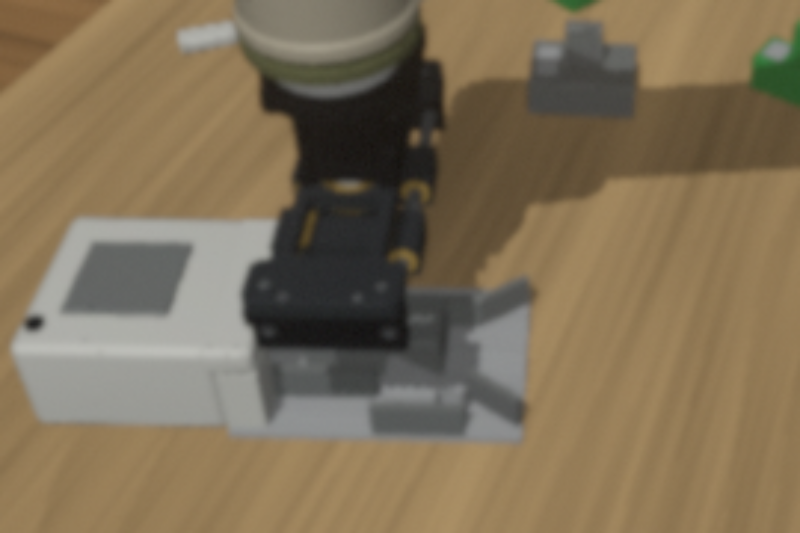

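The picture shows the cartridge between the rails around (400,340), with the catch at (420,395) pressed aside and the gripper above the hood edge. Continue to the stop.

```bash
python3 -m creep '[{"travel":[-10,1.5,-1],"roll":0},{"travel":[-10,1,0],"roll":0},{"travel":[-8,0.5,0],"roll":0},{"travel":[-4,0,0],"roll":0}]'; python3 -c "from h import *;dock()"
```

```text
time: 8.9
tcp_pos: [0.6182, 0.1081, 0.043]
tcp_rot: [0.466, -3.097, 0.029]
ft_force: [-0.7, 0.1, -1.5]
opening: 0.014
t 8.90 dock x -1.7 y 0.7 z 43.0 F along -0.6 across 0.3 z -1.5 op 0.014
t 8.9 tcp [0.6182 0.1081 0.043 ] yaw -2.8432 down [-0.007 -0.02  -1.   ] q7 [-0.59  0.53  0.43  1.65 -0.23  1.03  1.78] F [-0.7  0.1 -1.5] op 0.014
travel [-1.6, -0.8, -2.0] roll -0.0029231360643606763
```

The lateral force is gone, so the catch has snapped shut. Nudge to the stop, lower, release.

```bash
python3 -m creep '[{"travel":[-2,-0.5,1],"roll":0},{"travel":[-0.5,0,1],"roll":0},{"travel":[0,0,0.5],"roll":0}]'; python3 -c "from h import *;dock()"; python3 -m creep '[{"travel":[0,0,0],"roll":0},{"travel":[0,0,0],"roll":0},{"travel":[0,0,0],"roll":0},{"travel":[0,0,0],"roll":0},{"travel":[0,0,0],"roll":0}]' 0.1; python3 -c "from h import *;dock()"
```

```text
time: 9.2
tcp_pos: [0.6187, 0.109, 0.0407]
tcp_rot: [0.465, -3.091, 0.026]
ft_force: [-2.9, -3.6, 7.0]
opening: 0.0136
t 9.20 dock x -0.9 y 1.5 z 40.7 F along -3.8 across -2.6 z 7.0 op 0.0136
t 9.2 tcp [0.6187 0.109  0.0407] yaw -2.8428 down [-0.013 -0.019 -1.   ] q7 [-0.58  0.53  0.43  1.64 -0.23  1.03  1.79] F [-2.9 -3.6  7. ] op 0.0136
travel [-0.8, -1.5, -4.3] roll -0.0025228911753032435
time: 9.7
tcp_pos: [0.6192, 0.1125, 0.0414]
tcp_rot: [0.469, -3.093, 0.02]
ft_force: [-0.5, 0.5, 0.3]
opening: 0.0438
t 9.70 dock x 0.6 y 4.6 z 41.4 F along -0.4 across 0.6 z 0.3 op 0.0438
t 9.7 tcp [0.6192 0.1125 0.0414] yaw -2.8407 down [-0.011 -0.015 -1.   ] q7 [-0.59  0.53  0.43  1.64 -0.23  1.03  1.78] F [-0.5  0.5  0.3] op 0.0438
travel [0.7, -4.7, -3.5] roll -0.0004524987081779841
```

```bash
python3 -m creep '[{"travel":[0,-3,-8],"roll":0},{"travel":[0,0,-30],"roll":0},{"travel":[0,0,-45],"roll":0},{"travel":[0,0,-45],"roll":0},{"travel":[40,0,-20],"roll":0}]';python3 -m creep '[{"travel":[45,0,0],"roll":0},{"travel":[45,0,0],"roll":0},{"travel":[45,0,0],"roll":0},{"travel":[0,45,0],"roll":0},{"travel":[0,45,0],"roll":0}]'; python3 - <<'E'
from h import *;dock()
p,d=viewer.snapshot("side");cv2.imwrite("pics/end_s.png",cv2.resize(p[150:330,60:330],(800,533))[:,:,::-1])
p,d=viewer.snapshot("top");cv2.imwrite("pics/end_t.png",cv2.resize(p[80:260,120:300],(560,560))[:,:,::-1]);np.savez("pics/end_t.npz",p=p,d=d)
E
```

```text
time: 10.2
tcp_pos: [0.5835, 0.1, 0.1931]
tcp_rot: [0.47, -3.088, 0.024]
ft_force: [-1.1, 0.2, 0.5]
opening: 0.0479
time: 10.7
tcp_pos: [0.4248, 0.1381, 0.2018]
tcp_rot: [0.45, -3.103, 0.017]
ft_force: [0.3, 0.6, 0.5]
opening: 0.0481
t 10.70 dock x -177.4 y 86.7 z 201.8 F along 0.4 across 0.5 z 0.5 op 0.0481
t 10.7 tcp [0.4248 0.1381 0.2018] yaw -2.8533 down [-0.004 -0.012 -1.   ] q7 [-0.81 -0.07  0.37  1.95  0.03  1.27  1.41] F [0.3 0.6 0.5] op 0.0481
travel [-179.7, -82.9, 156.3] roll -0.013005909535896976
```

View pics/end_s.png

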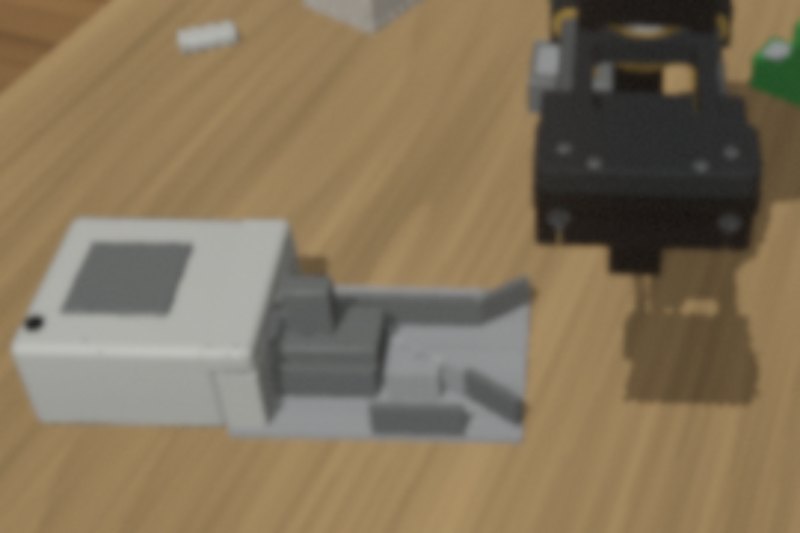

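View pics/end_t.png

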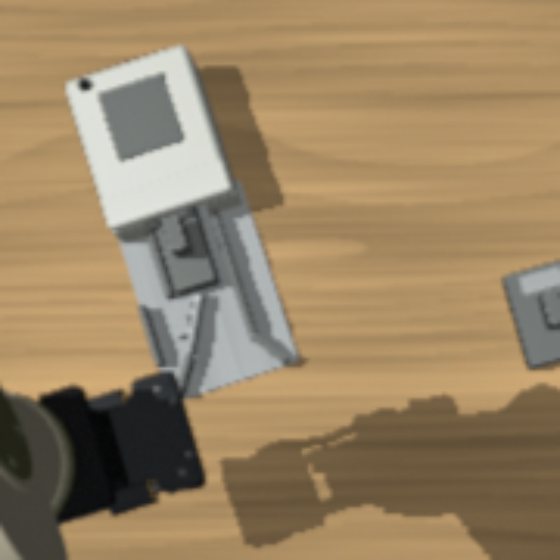

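Both pictures show the cartridge home under the hood (top view (185,255)), with the catch tip sprung back behind it at (205,300). Measure it.

```bash
python3 - <<'E'
from h import *
d=np.load("pics/end_t.npz")["d"];P=cloud("top",d)[85:215,130:225].reshape(-1,3)
u=np.array([np.cos(.3013),np.sin(.3013)]);v=np.array([-u[1],u[0]]);w=1000*(P[:,:2]-[.62,.1079]);x=w@u;y=w@v;z=P[:,2]*1000
m=(z>45)&(z<76)&(x<17)&(x>-40);print("tab",m.sum(),x[m].min(),x[m].max(),y[m].min(),y[m].max(),np.median(z[m]))
m=(z>29)&(z<42)&(x<17)&(x>-60)&(abs(y)<32);print("body",m.sum(),x[m].min(),y[m].min(),y[m].max(),np.median(z[m]))
r=cv2.minAreaRect(np.stack([x[m],y[m]],1).astype(np.float32));print(r)
for a in range(-40,15,10):
    k=m&(x>=a)&(x<a+10);print(a,y[k].min().round(1) if k.any() else '',y[k].max().round(1) if k.any() else '')
for a in range(-90,-40,10):
    k=(z>18)&(z<28)&(abs(y)<30)&(x>=a)&(x<a+10)&(y>-20);print("catch",a,y[k].min().round(1))
d=np.load("pics/end_t.npz")["d"];Q=cloud("top",d)[155:205,275:320]
X=Q[(Q[...,2]>.02)&(Q[...,2]<.04)];print("wide",cv2.minAreaRect((X[:,:2]*1000).astype(np.float32)))
E
```

```text
tab 79 -15.151563161293339 13.729935257871048 -4.174079842677397 9.987393014306805 67.90803054077755
body 276 -59.315493935056374 -31.41194049626447 30.32077724740793 34.05462778293111
((-21.280479431152344, -0.5809898376464844), (75.6996841430664, 61.35430145263672), 0.4784206449985504)
-40 -31.4 28.1
-30 -15.5 20.9
-20 -25.4 30.1
-10 -15.4 28.8
0 -14.9 30.3
10 -31.0 20.4
catch -90 21.2
catch -80 14.1
catch -70 8.7
catch -60 3.3
catch -50 -11.1
wide ((553.208740234375, -194.30093383789062), (80.35446166992188, 57.80818557739258), 14.883474349975586)
```

```bash
python3 - <<'E'
from h import *
u=np.array([np.cos(.3013),np.sin(.3013)]);v=np.array([-u[1],u[0]])
for f in("top0","end_t"):
    d=np.load(f"pics/{f}.npz")["d"];P=cloud("top",d)[85:215,130:225].reshape(-1,3)
    w=1000*(P[:,:2]-[.62,.1079]);x=w@u;y=w@v;z=P[:,2]*1000
    k=(z>16)&(z<32)&(y>0)&(y<26)&(x>-90)&(x<-50)
    # distance from nominal slanted face
    n=y-(25-(x+92)*.5); print(f,k.sum(),np.sort(n[k])[:25].round(1).tolist(), "pts",x[k].mean().round(2),y[k].mean().round(2))
E
```

```text
top0 86 [-2.0, -1.8, -1.8, -1.7, -1.4, -1.2, -1.0, -1.0, -1.0, -0.9, -0.8, -0.8, -0.8, -0.7, -0.5, -0.5, -0.4, -0.1, -0.1, -0.0, -0.0, 0.1, 0.2, 0.4, 1.0] pts -65.5 17.27
end_t 84 [-2.0, -1.7, -1.6, -1.5, -1.4, -1.3, -1.3, -1.1, -1.1, -1.0, -0.9, -0.9, -0.8, -0.6, -0.3, -0.3, -0.3, -0.0, 0.1, 0.1, 0.3, 0.6, 0.7, 1.0, 1.0] pts -65.27 17.45
```

The catch face is back at its starting position, so the catch is fully shut. Hand in.

```bash
python3 -c "
from cell import order
print(order.close_job())"
```

```text
the job is handed in; nothing more can be done
None
```

I loaded the slim grey cartridge into the stapler front end first, past the spring catch to its home position. I then released it, backed the gripper clear and handed the job in at about 11 s. No verdict was reported.

- **Cartridge position:** the tab's centre is about 0.7 mm short of home along the channel and 2.9 mm to the catch side. Its top is at 68 mm, so the cartridge is seated on the floor plate.
- **Catch:** its slanted face is back where it was at the start, to within about 0.3 mm. The 4 N side force also vanished as the cartridge went home.
- **Wide cartridge:** moved less than 0.5 mm.
- **Checks that failed:** my fit of the cartridge body was spoiled by points from the rails. I therefore did not measure its alignment angle directly and judged it from the tab and the pictures, where it looks in line.

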